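# Load the plate preheater and set its power by clicks

## Robot

A 6-joint arm with a two-finger parallel gripper is mounted at the origin on the work surface. World frame = base frame: x ahead of the robot, y to its left, z up, the work surface at z = 0. Lengths are in m, angles in rad, forces in N, time in s.
With the tool pointing down it reaches from about 0.375 to 0.9 m from the base axis. Payload 3.1 kg.
Tool frame: the origin (TCP) lies between the finger pads; the fingertips stand 19 mm ahead of it and the grasp point (between the pads) is the TCP (ctrl.finger_overhang is the distance from the TCP to the fingertips, in m); z points along the fingers, y is the line along which they close (so a half turn about z gives the same grasp; the last joint's range is limited). The gripper opens to 87 mm and grips with 3 to 60 N. Pads are 19 mm wide; open, the fingers measure 117 mm over their backs; the gripper's body (75 mm by 190 mm) begins 51 mm behind the grasp point.
Start: joints at [1.155, 0.527, 1.433, -0, 1.181, -0.178], TCP at [0.147, 0.608, 0.242] pointing down, gripper open.
Joint ranges: [-3.08, 3.08], [-0.75, 2.2], [0.22, 2.44], [-1.43, 4.57], [0, 2.65], [-2.85, 2.85]. Speed limits (rad/s): [2.79, 2.79, 3.14, 3.14, 3.14, 3.14].

## Interface

Orientations are given as a unit quaternion [w, x, y, z].
In Python, from bench import ctrl gives the robot as it stands.
- The arm moves only by the shell command python3 -m jog 'ROWS'. ROWS is text: rows parted by semicolons, each of 7 numbers parted by spaces: the turn, a rotation vector about the tool's x, y, z in rad, then the shift along the tool's x, y, z in mm, then the finger opening in mm, from 0 to 87. In form: wx wy wz dx dy dz gripper; .... A call has exactly 10 rows; each row is the pose to reach, as a shift and turn from the pose commanded when the call began, along the tool's axes at that moment; what a row does not reach only later rows make up. A row lasts 1/12 s, in which the tool goes at most 41.7 mm and 7.16 degrees, less where a joint would pass 70% of its speed; a pose out of reach is approached as far as the arm can. A call with a gripper value outside its range is refused whole. The fingers move at their own pace and stop on an object; the grip force is fixed at half the most. Time passes only in rows, so rows that repeat a pose let the fingers close, or fill a call up. It gives the time, the measured TCP pose, the force, the opening and the grip force at its end, in the units of the state.
- ctrl.get_state(): the state, without advancing time (a new reading comes with each control period).
- ctrl.read_camera(name): name is "scene" or "top"; returns a dict with "img" (480x640x3 uint8, red, green, blue), "range_z" (480x640 float32, m along the optical axis (not along the pixel's ray), 0 where there is no reading), "fx", "fy", "cx", "cy" (pixels), "xyz" and "orientation" of the camera in the world. Camera axes: x right, y up, looking along -z (the intrinsics and any distortion apply to the point x, -y, -z); pixel columns grow to the right and rows downward; lengths in m; the calibration is good to about 2 mm. A picture is of the moment at which its call begins.
- ctrl.close_job(): hands the job in; it is judged then, once.
The state is a dict: "t": time; "joints": joint angles; "dq": joint speeds; "tau": joint torques, N m; "tcp_pos": TCP position; "orientation": TCP orientation; "ft_force": force on the tool from outside, world axes, zero at the start; "ft_torque": the same for the moment, N m; "gripper_width": finger opening in m; "gripper_force": force on a finger pad.
Only numpy, scipy, OpenCV 4.12 (cv2) and the standard library are available. Lean on these libraries where they do the work, as an engineer would, in place of code of your own. Each camera call takes 0.05 s, during which the arm holds its last target. There are 200 camera calls.

## Task

Load the preheater: take the aluminium plates one at a time from the mat and lay every one flat and squarely centred on a ceramic tile of its own, any tile, long side along the tile's. Only when all are on, turn the console's blank selector anticlockwise back to its end stop, then clockwise from there one click for each plate loaded, and last of all press the start button once and let go. Leave the can, the screwdriver and the spool where they are, and see that every plate is still on its tile when you finish.

Things in the scene. Friction and masses are not known exactly. Their poses are not given: they have to be found in the camera images.
- plate1: plain aluminium heat-spreader plate, 90 (x) by 50 (y) by 12 mm thick (z), about 0.15 kg; origin at its very centre, z through the thickness; either face may be up. Bottom of the stack at the start
- plate2: plain aluminium heat-spreader plate, 90 (x) by 50 (y) by 12 mm thick (z), about 0.15 kg; origin at its very centre, z through the thickness; either face may be up. Second in the stack
- plate3: plain aluminium heat-spreader plate, 90 (x) by 50 (y) by 12 mm thick (z), about 0.15 kg; origin at its very centre, z through the thickness; either face may be up. Third in the stack
- plate4: plain aluminium heat-spreader plate, 90 (x) by 50 (y) by 12 mm thick (z), about 0.15 kg; origin at its very centre, z through the thickness; either face may be up. Fourth, on top of the stack; not always there
- plate5: plain aluminium heat-spreader plate, 90 (x) by 50 (y) by 12 mm thick (z), about 0.15 kg; origin at its very centre, z through the thickness; either face may be up. Lies by itself on the mat beside the stack; not always there
- mat: thin fixed rubber mat, 140 (x) by 190 (y) by 3 mm; origin at the centre of its underside, on the bench. The stack (three or four plates) stands on it at about mat y -48 mm, the single plate, if any, lies at about y +48 mm, long sides roughly along mat x, a few mm and degrees askew
- heater: fixed preheater: a flat steel deck 240 (x) by 254 (y) mm, its top 45 mm above the bench, with six flush reddish ceramic tiles, each fenced by low steel stops 8 mm high that leave a plate 5 mm of play on every side; along each long side of a tile the middle 62 mm is free of stops, for fingers, 32 mm wide between neighbouring plates; origin at the centre of its underside, z up
- tile1 (a point): centre of a ceramic tile, on the deck's surface, at heater x -55, y -82 mm. The tile is flush, 94 (heater x) by 54 mm (heater y), and takes one plate, the plate's long side along heater x. Axes as the heater's
- tile2 (a point): centre of a ceramic tile, on the deck's surface, at heater x -55, y 0 mm. The tile is flush, 94 (heater x) by 54 mm (heater y), and takes one plate, the plate's long side along heater x. Axes as the heater's
- tile3 (a point): centre of a ceramic tile, on the deck's surface, at heater x -55, y 82 mm. The tile is flush, 94 (heater x) by 54 mm (heater y), and takes one plate, the plate's long side along heater x. Axes as the heater's
- tile4 (a point): centre of a ceramic tile, on the deck's surface, at heater x 55, y -82 mm. The tile is flush, 94 (heater x) by 54 mm (heater y), and takes one plate, the plate's long side along heater x. Axes as the heater's
- tile5 (a point): centre of a ceramic tile, on the deck's surface, at heater x 55, y 0 mm. The tile is flush, 94 (heater x) by 54 mm (heater y), and takes one plate, the plate's long side along heater x. Axes as the heater's
- tile6 (a point): centre of a ceramic tile, on the deck's surface, at heater x 55, y 82 mm. The tile is flush, 94 (heater x) by 54 mm (heater y), and takes one plate, the plate's long side along heater x. Axes as the heater's
- console: fixed grey control console, 180 (x) by 100 (y) by 60 mm high; origin at the centre of its underside, z up. The selector stands on its top at x -35 mm, the start button at x +55 mm, both at y 0
- selector (a joint): blank black rotary selector on the console, vertical axis, no scale. Radians: 0 at its anticlockwise end stop (seen from above), grows clockwise; a detent (click) every 0.5236 rad (30 degrees), detent 0 being the end stop itself, detent 8 the other stop; let go between two clicks it springs into the nearer one (at most about 0.06 N m). It starts two to five clicks up from the end stop
- selector_grip (a point): point on the selector's axis, 93 mm above the bench, at the height to grip: the knob's bar is 14 mm thick, 50 mm long (from 31 mm on the pointer side to 19 mm behind the axis) and runs from 74 to 108 mm above the bench, over a round skirt 48 mm across. At selector value 0 the pointer side points to console -x
- start (a joint): flat grey spring push button on the console, 32 mm across: 0 m released, 0.006 m fully pressed (4 N); springs back
- start_top (a point): centre of the top face of the start button, facing up
- can: bystander: aluminium can, 50 mm across, 75 mm high; origin at the centre of its underside
- driver: bystander: screwdriver 170 mm long lying along its x; origin under its middle
- spool: bystander: grey flanged spool, 60 mm across, 50 mm high; origin at the centre of its underside; not always there

How it is judged:
On the way, in this order (a step that is already met when the one before it is completed fails the run):
1. every plate present lies flat on a tile of its own: the plate's centre within 10 mm of the tile's centre, its long side within about 8 degrees of the tile's, flat on the deck (((horizontal distance between plate1 and tile1 below 0.01 m and z of plate1 in the frame of tile1 between 0.002 and 0.01 m) or (horizontal distance between plate1 and tile2 below 0.01 m and z of plate1 in the frame of tile2 between 0.002 and 0.01 m) or (horizontal distance between plate1 and tile3 below 0.01 m and z of plate1 in the frame of tile3 between 0.002 and 0.01 m) or (horizontal distance between plate1 and tile4 below 0.01 m and z of plate1 in the frame of tile4 between 0.002 and 0.01 m) or (horizontal distance between plate1 and tile5 below 0.01 m and z of plate1 in the frame of tile5 between 0.002 and 0.01 m) or (horizontal distance between plate1 and tile6 below 0.01 m and z of plate1 in the frame of tile6 between 0.002 and 0.01 m)) and angle between the x axis of each of plate1, plate2, plate3, plate4, plate5 and the x axis of heater, either way round below 0.15 rad and angle between the z axis of each of plate1, plate2, plate3, plate4, plate5 and the z axis of heater, either way round below 0.06 rad and ((horizontal distance between plate2 and tile1 below 0.01 m and z of plate2 in the frame of tile1 between 0.002 and 0.01 m) or (horizontal distance between plate2 and tile2 below 0.01 m and z of plate2 in the frame of tile2 between 0.002 and 0.01 m) or (horizontal distance between plate2 and tile3 below 0.01 m and z of plate2 in the frame of tile3 between 0.002 and 0.01 m) or (horizontal distance between plate2 and tile4 below 0.01 m and z of plate2 in the frame of tile4 between 0.002 and 0.01 m) or (horizontal distance between plate2 and tile5 below 0.01 m and z of plate2 in the frame of tile5 between 0.002 and 0.01 m) or (horizontal distance between plate2 and tile6 below 0.01 m and z of plate2 in the frame of tile6 between 0.002 and 0.01 m)) and ((horizontal distance between plate3 and tile1 below 0.01 m and z of plate3 in the frame of tile1 between 0.002 and 0.01 m) or (horizontal distance between plate3 and tile2 below 0.01 m and z of plate3 in the frame of tile2 between 0.002 and 0.01 m) or (horizontal distance between plate3 and tile3 below 0.01 m and z of plate3 in the frame of tile3 between 0.002 and 0.01 m) or (horizontal distance between plate3 and tile4 below 0.01 m and z of plate3 in the frame of tile4 between 0.002 and 0.01 m) or (horizontal distance between plate3 and tile5 below 0.01 m and z of plate3 in the frame of tile5 between 0.002 and 0.01 m) or (horizontal distance between plate3 and tile6 below 0.01 m and z of plate3 in the frame of tile6 between 0.002 and 0.01 m)) and ((horizontal distance between plate4 and tile1 below 0.01 m and z of plate4 in the frame of tile1 between 0.002 and 0.01 m) or (horizontal distance between plate4 and tile2 below 0.01 m and z of plate4 in the frame of tile2 between 0.002 and 0.01 m) or (horizontal distance between plate4 and tile3 below 0.01 m and z of plate4 in the frame of tile3 between 0.002 and 0.01 m) or (horizontal distance between plate4 and tile4 below 0.01 m and z of plate4 in the frame of tile4 between 0.002 and 0.01 m) or (horizontal distance between plate4 and tile5 below 0.01 m and z of plate4 in the frame of tile5 between 0.002 and 0.01 m) or (horizontal distance between plate4 and tile6 below 0.01 m and z of plate4 in the frame of tile6 between 0.002 and 0.01 m)) and ((horizontal distance between plate5 and tile1 below 0.01 m and z of plate5 in the frame of tile1 between 0.002 and 0.01 m) or (horizontal distance between plate5 and tile2 below 0.01 m and z of plate5 in the frame of tile2 between 0.002 and 0.01 m) or (horizontal distance between plate5 and tile3 below 0.01 m and z of plate5 in the frame of tile3 between 0.002 and 0.01 m) or (horizontal distance between plate5 and tile4 below 0.01 m and z of plate5 in the frame of tile4 between 0.002 and 0.01 m) or (horizontal distance between plate5 and tile5 below 0.01 m and z of plate5 in the frame of tile5 between 0.002 and 0.01 m) or (horizontal distance between plate5 and tile6 below 0.01 m and z of plate5 in the frame of tile6 between 0.002 and 0.01 m))), for 0.3 s.
2. the selector is back at its end stop (within 0.13 rad) (value of joint selector below 0.13 rad), for 0.1 s.
3. the selector stands as many clicks from the end stop as there are plates (within 0.15 rad) ((value of joint selector between 1.4208 and 1.7208 rad or value of joint selector between 1.9444 and 2.2444 rad or value of joint selector between 2.468 and 2.768 rad) and ((height (world z) of plate4 below -50 m and value of joint selector above -9 rad) or (height (world z) of plate5 below -50 m and value of joint selector above -9 rad) or value of joint selector above 2.3562 rad) and ((height (world z) of plate4 below -50 m and value of joint selector above -9 rad) or value of joint selector above 1.8326 rad) and ((height (world z) of plate5 below -50 m and value of joint selector above -9 rad) or value of joint selector above 1.8326 rad) and (height (world z) of plate4 above -50 m or value of joint selector below 2.3562 rad) and (height (world z) of plate5 above -50 m or value of joint selector below 2.3562 rad) and (height (world z) of any of plate4, plate5 above -50 m or value of joint selector below 1.8326 rad)), for 0.5 s.
4. the start button is pressed at least 4 mm (value of joint start above 0.004 m), for 0.05 s.
At the end, for the whole second after the job is handed in: Every plate present lies flat and at rest on its own tile (centre within 10 mm, long side within about 8 degrees), the selector stands one click of 0.5236 rad per plate from its end stop (within 0.15 rad), and the start button is released (all of step 1 and all of step 3 and linear speed of each of plate1, plate2, plate3, plate4, plate5 below 0.02 m/s and value of joint start below 0.002 m); the robot touches nothing.
It fails at once if a bystander (can, screwdriver, spool) is moved more than 30 mm (distance of any of can, driver, spool from where it was at the start of the episode above 0.03 m).
Of plate4, plate5, spool only 1 to 3 are there at a start; the rules pass over those that are not, and their reading is None.
At some moment in a run one of plate1, plate2, plate3, plate4, plate5 may be knocked a few centimetres aside while the robot is not near it.
Once in a run the grip may slacken for a moment while it holds something.
It also fails if it takes over 210 s, if anything falls off the work surface, if the arm or the gripper's body presses on something with over 40 N, if the wrist force passes 120 N, or if a joint passes its speed limit or range.

## Working session

There is one attempt and no reset: what is moved stays moved. The work goes in short steps, Python scripts to look and compute and a shell command to move; the robot and the scene stay as the last step left them, time stands still between calls to the robot, and variables do not carry over. Pictures are saved under pics/ and viewed, at most 14 in all, crops included, and the job is handed in when it is done.

```bash
ls; mkdir -p pics; cat > h.py <<'E'
import numpy as np, cv2
from scipy.spatial.transform import Rotation as R
from bench import ctrl
def cam(n):
    c=ctrl.read_camera(n); q=c["orientation"]; c["R"]=R.from_quat([q[1],q[2],q[3],q[0]]).as_matrix(); c["p"]=np.array(c["xyz"]); return c
def cloud(c):
    v,u=np.mgrid[0:480,0:640]; z=c["range_z"]
    P=np.stack([(u-c["cx"])/c["fx"]*z,-(v-c["cy"])/c["fy"]*z,-z],-1)
    return P@c["R"].T+c["p"]
def save(c,n): cv2.imwrite("pics/"+n,c["img"][:,:,::-1])
def rotm(s): q=s["orientation"]; return R.from_quat([q[1],q[2],q[3],q[0]]).as_matrix()
E
python3 - <<'E'
from h import *
for n in("top","scene"):
    c=cam(n); save(c,n+"0.png"); print(n,c["p"],c["R"].round(3).tolist(),c["fx"],c["fy"],c["cx"],c["cy"],c.keys())
    np.savez(n+"0.npz",P=cloud(c),img=c["img"])
s=ctrl.get_state();print(s,rotm(s).round(3))
E
```

```text
pics
top [ 0.41127196 -0.03230002  1.18791238] [[-0.02, 0.989, -0.148], [-1.0, -0.022, -0.011], [-0.014, 0.148, 0.989]] 514.5905912174095 514.5905912174095 324.5611157990169 240.22106142966004 dict_keys(['img', 'range_z', 'fx', 'fy', 'cx', 'cy', 'xyz', 'orientation', 'R', 'p'])
scene [ 0.86950597 -0.52294044  0.7691816 ] [[0.868, -0.389, 0.308], [0.496, 0.663, -0.56], [0.013, 0.64, 0.769]] 437.79189270851214 437.79189270851214 319.66022234359826 246.6154217758332 dict_keys(['img', 'range_z', 'fx', 'fy', 'cx', 'cy', 'xyz', 'orientation', 'R', 'p'])
{'t': 0.1, 'joints': array([ 1.15553731e+00,  5.28364262e-01,  1.43374541e+00,  5.88572060e-06,
        1.18135568e+00, -1.78501385e-01]), 'dq': array([-3.25168480e-04, -1.86523076e-03, -4.11691208e-03, -1.10058866e-03,
       -4.62549131e-05,  1.82424972e-03]), 'tau': array([-5.88732819e-04, -4.40985203e+01, -1.77151072e+01,  6.34984835e-02,
        5.33855672e-02, -3.00545150e-05]), 'tcp_pos': array([0.1463219 , 0.60701904, 0.24068407]), 'orientation': array([-2.76519275e-04,  1.18103585e-01,  9.93000839e-01, -8.94587614e-04]), 'ft_force': array([0.40878502, 0.11015748, 0.79395132]), 'ft_torque': array([ 0.01421593, -0.03166916, -0.01842601]), 'gripper_force': 0.0, 'gripper_width': 0.0868901866484787} [[-0.972  0.235 -0.001]
 [ 0.235  0.972 -0.002]
 [ 0.    -0.002 -1.   ]]
```

View pics/top0.png

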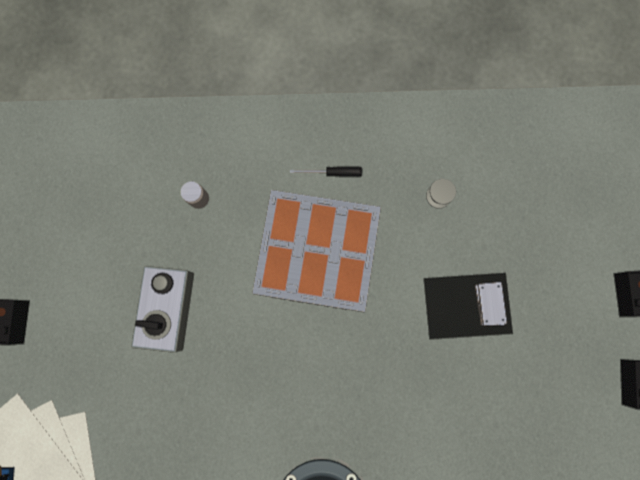

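View pics/scene0.png

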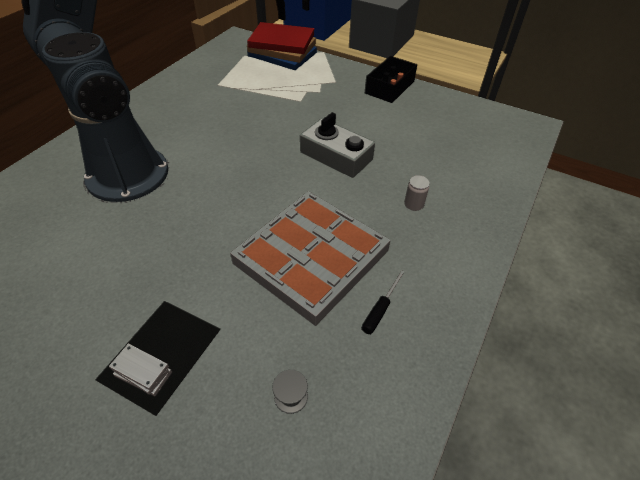

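The top view shows the heater with its six tiles (about 316,250), a single stack on the mat at (491,303) with no loose plate, and the console at left with the knob at (153,324) and the button at (162,283). The can is at (192,193), the spool at (441,193) and the driver at (330,172).

```bash
cat >> h.py <<'E'
def rect(P2):  # min-area rectangle of xy points (m): centre, long-axis angle deg, sides
    (c,(w,h),a)=cv2.minAreaRect((np.asarray(P2)*1000).astype(np.float32))
    if w<h: w,h,a=h,w,a+90
    return np.array(c).round(1),round((a+90)%180-90,1),(round(w,1),round(h,1))
def rayz(c,uv,z):
    uv=np.atleast_2d(uv).astype(float)
    d=np.stack([(uv[:,0]-c["cx"])/c["fx"],-(uv[:,1]-c["cy"])/c["fy"],-np.ones(len(uv))],-1)@c["R"].T
    return (c["p"]+d*((z-c["p"][2])/d[:,2])[:,None])[:,:2]
def bigc(m,n=1):
    cs=cv2.findContours(m.astype(np.uint8),cv2.RETR_EXTERNAL,cv2.CHAIN_APPROX_NONE)[0]
    return [k[:,0,:] for k in sorted(cs,key=cv2.contourArea)[::-1][:n]]
E
python3 - <<'E'
from h import *
for n in("top","scene"):
    c=cam(n); P=cloud(c); hsv=cv2.cvtColor(c["img"],cv2.COLOR_RGB2HSV); X,Y,Z=P[...,0],P[...,1],P[...,2]
    ok=c["range_z"]>0
    print(n)
    t=(hsv[...,0]<15)&(hsv[...,1]>130)&(hsv[...,2]>90)&(X>.4)&(X<.9)&(abs(Y)<.25)
    for k in bigc(t,6): print(" tile",rect(rayz(c,k,.045)))
    box=(X>.3)&(X<.6)&(Y<-.2)&(Y>-.55)&ok
    st=box&(Z>.025); print(" stack z",np.percentile(Z[st],[10,50,90]),st.sum()); zt=np.median(Z[st])
    for zz in(.039,.051): 
        k=bigc(box&(hsv[...,2]>110)&(hsv[...,1]<60)&(Z>zt-.006))[0]; print("  st",zz,rect(rayz(c,k,zz)))
    k=bigc(box&(hsv[...,2]<40))[0]; print(" mat",rect(rayz(c,k,.003)))
    b2=(X>.2)&(X<.6)&(Y>.15)&(Y<.5)&ok
    cs=bigc(b2&(Z>.052)&(Z<.066))[0]; print(" console",rect(rayz(c,cs,.06)), np.median(Z[b2&(Z>.055)&(Z<.064)]))
    kb=b2&(Z>.092)&(Z<.12); print(" knob",kb.sum(),rect(P[kb][:,:2]),P[kb].mean(0),Z[kb].max())
    bl=b2&(hsv[...,2]<45)&(Z>.06); 
    for k in bigc(bl,3): print("  black",len(k),rect(rayz(c,k,.108)))
    he=(X>.4)&(X<.85)&(abs(Y)<.22)&(Z>.035)&(Z<.06); print(" heater",rect(rayz(c,bigc(he)[0],.045)), np.median(Z[he]))
    cv2.imwrite("pics/con_%s.png"%n, cv2.resize(c["img"][250:370,110:210,::-1] if n=="top" else c["img"][100:185,285:390,::-1],None,fx=5,fy=5,interpolation=cv2.INTER_CUBIC)) 
E
```

```text
top
 tile (array([493.8, -72.8]), -10.3, (90.0, 49.9))
 tile (array([508.7,   7.7]), -10.2, (89.9, 49.7))
 tile (array([523.4,  88.6]), -10.0, (89.8, 50.0))
 tile (array([602. , -92.6]), -10.2, (89.9, 49.8))
 tile (array([616.7, -11.9]), -10.3, (90.0, 49.9))
 tile (array([631.4,  68.6]), -10.2, (90.1, 50.2))
 stack z [0.03527413 0.03838234 0.04130483] 981
  st 0.039 (array([ 434. , -386.2]), 4.1, (89.9, 51.2))
  st 0.051 (array([ 433.8, -382.5]), 4.1, (89.0, 50.7))
 mat (array([ 432.1, -341.8]), -87.4, (184.1, 133.1))
 console (array([437.7, 342.3]), -7.3, (179.1, 101.3)) 0.05947576095997631
 knob 181 (array([404.1, 354.3]), 81.3, (49.7, 14.0)) [0.40423015 0.35270028 0.10542466] 0.11294108315887308
  black 95 (array([401.9, 346.9]), -77.2, (54.0, 38.8))
  black 51 (array([494.5, 313.5]), 23.6, (39.4, 19.1))
  black 7 (array([472.3, 321.3]), -72.6, (6.6, 3.4))
 heater (array([561.8,  -2.1]), 79.7, (253.3, 239.6)) 0.04498109564493058
scene
 tile (array([601.4, -92.5]), -10.3, (93.4, 52.4))
 tile (array([615.4, -11.5]), -10.2, (91.8, 51.9))
 tile (array([492.8, -72.7]), -10.3, (92.6, 52.2))
 tile (array([630.8,  69. ]), -10.1, (93.4, 52.1))
 tile (array([507.4,   8.2]), -10.0, (92.4, 51.8))
 tile (array([521.8,  88.6]), -10.1, (91.9, 51.8))
 stack z [0.03509271 0.03935553 0.04105812] 1571
  st 0.039 (array([ 434.1, -387.5]), 3.7, (89.0, 49.5))
  st 0.051 (array([ 441.3, -389.7]), 3.7, (87.5, 48.6))
 mat (array([ 432.1, -343. ]), -87.4, (188.6, 139.9))
 console (array([439.9, 337.6]), -7.0, (182.9, 107.7)) 0.060262234187772656
 knob 126 (array([404.1, 352.6]), 80.8, (50.2, 16.0)) [0.40580851 0.3495702  0.10318314] 0.11049154764585267
  black 60 (array([416.9, 322.7]), -61.5, (100.6, 43.1))
  black 46 (array([516.9, 282.5]), -66.5, (42.4, 41.9))
  black 1 (array([416.7, 268.8]), 0.0, (0.0, 0.0))
 heater (array([563.5,  -5.9]), 79.7, (258.8, 243.6)) 0.045847246805975794
```

```bash
cat >> h.py <<'E'
def legs(*W,start=None):
    """waypoints (x,y,z mm, tool-y yaw deg) -> rotvec (rad) and shift (mm) per leg, tool axes; previous leg assumed reached"""
    s=ctrl.get_state(); p=np.array(s["tcp_pos"])*1000; M=rotm(s)
    print("t %.1f at"%s["t"],p.round(1),"yaw %.1f"%np.degrees(np.arctan2(M[1,1],M[0,1])),"w %.1f"%(s["gripper_width"]*1000),"F",np.round(s["ft_force"],1),"gf %.1f"%s["gripper_force"],"q",np.round(s["joints"],2))
    for w in W:
        a=np.radians(w[3]); y=np.array([np.cos(a),np.sin(a),0]); z=np.array([0,0,-1.]); N=np.stack([np.cross(y,z),y,z],1)
        print(w,"rot",R.from_matrix(M.T@N).as_rotvec().round(3),"shift",(M.T@(np.array(w[:3])-p)).round(1)); p=np.array(w[:3],float); M=N
E
python3 -c "
from h import *
legs((360,360,242,80),(500,0,242,85),(434,-386.5,150,93.9),(434,-386.5,75,93.9))"
```

```text
t 0.2 at [146.4 607.2 240.9] yaw 76.4 w 87.0 F [0.9 0.3 0.2] gf 0.0 q [ 1.16  0.53  1.43 -0.    1.18 -0.18]
(360, 360, 242, 80) rot [-0.001 -0.    -0.062] shift [-265.6 -190.2   -0.9]
(500, 0, 242, 85) rot [ 0.     0.    -0.087] shift [-200.4 -330.2    0. ]
(434, -386.5, 150, 93.9) rot [ 0.     0.    -0.155] shift [  32.1 -390.8   92. ]
(434, -386.5, 75, 93.9) rot [0. 0. 0.] shift [ 0.  0. 75.]
```

```bash

python3 -m jog '0 0 -.062 -265 -190 0 87;0 0 -.062 -265 -190 0 87;0 0 -.062 -265 -190 0 87;0 0 -.062 -265 -190 0 87;0 0 -.062 -265 -190 0 87;0 0 -.062 -265 -190 0 87;0 0 -.062 -265 -190 0 87;0 0 -.062 -265 -190 0 87;0 0 -.062 -265 -190 0 87;0 0 -.062 -265 -190 0 87'
python3 -m jog '0 0 -.087 -200 -330 0 87;0 0 -.087 -200 -330 0 87;0 0 -.087 -200 -330 0 87;0 0 -.087 -200 -330 0 87;0 0 -.087 -200 -330 0 87;0 0 -.087 -200 -330 0 87;0 0 -.087 -200 -330 0 87;0 0 -.087 -200 -330 0 87;0 0 -.087 -200 -330 0 87;0 0 -.087 -200 -330 0 87'
python3 -m jog '0 0 -.155 32 -391 92 87;0 0 -.155 32 -391 92 87;0 0 -.155 32 -391 92 87;0 0 -.155 32 -391 92 87;0 0 -.155 32 -391 92 87;0 0 -.155 32 -391 92 87;0 0 -.155 32 -391 92 87;0 0 -.155 32 -391 92 87;0 0 -.155 32 -391 92 87;0 0 -.155 32 -391 92 87'
python3 -c "
from h import *
legs((434,-386.5,75,93.9),(434,-386.5,48,93.9))"
```

```text
t: 1.03
tcp_pos: [0.3608, 0.3594, 0.2416]
orientation: [-0.0, 0.09, 0.996, 0.0]
ft_force: [-0.7, -0.2, 0.0]
gripper_width: 0.0872
gripper_force: 0.0
t: 1.87
tcp_pos: [0.5023, -0.0028, 0.2419]
orientation: [0.002, 0.045, 0.999, -0.001]
ft_force: [0.3, 0.4, 0.0]
gripper_width: 0.0868
gripper_force: 0.0
t: 2.7
tcp_pos: [0.4336, -0.387, 0.1487]
orientation: [0.0, -0.034, 0.999, 0.0]
ft_force: [1.2, 0.8, -0.0]
gripper_width: 0.0869
gripper_force: 0.0
t 2.7 at [ 433.6 -387.   148.7] yaw 93.9 w 86.9 F [ 1.2  0.8 -0. ] gf 0.0 q [-0.92  0.59  1.63  0.    0.92 -2.56]
(434, -386.5, 75, 93.9) rot [-0.  0. -0.] shift [-0.4  0.5 73.7]
(434, -386.5, 48, 93.9) rot [0. 0. 0.] shift [ 0.  0. 27.]
```

```bash

python3 -m jog '0 0 0 0 0 35 87;0 0 0 0 0 60 87;0 0 0 0 0 80 87;0 0 0 0 0 92 87;0 0 0 0 0 99.5 87;0 0 0 0 0 99.5 87;0 0 0 0 0 99.5 70;0 0 0 0 0 99.5 40;0 0 0 0 0 99.5 40;0 0 0 0 0 99.5 40'
python3 -m jog '0 0 0 0 0 0 40;0 0 0 0 0 0 40;0 0 0 0 0 0 40;0 0 0 0 0 -4 40;0 0 0 0 0 -10 40;0 0 0 0 0 -20 40;0 0 0 0 0 -40 40;0 0 0 0 0 -60 40;0 0 0 0 0 -60 40;0 0 0 0 0 -60 40'
python3 - <<'E'
from h import *
c=cam("scene"); cv2.imwrite("pics/s1.png",cv2.resize(c["img"][270:480,60:330,::-1],None,fx=2.5,fy=2.5))
legs((500,-200,150,86),(522.6,88.6,150,79.8),(522.6,88.6,80,79.8))
E
```

```text
t: 3.53
tcp_pos: [0.4336, -0.3863, 0.0513]
orientation: [0.001, -0.034, 0.999, -0.001]
ft_force: [1.1, -0.9, -0.5]
gripper_width: 0.0679
gripper_force: 0.0
t: 4.37
tcp_pos: [0.4336, -0.3865, 0.1116]
orientation: [0.001, -0.034, 0.999, -0.001]
ft_force: [-0.7, 0.3, -1.5]
gripper_width: 0.0499
gripper_force: 30.0
t 4.4 at [ 433.  -385.7  110.5] yaw 93.8 w 49.8 F [-0.4  0.8 -2. ] gf 30.0 q [-0.92  0.65  1.66 -0.    0.84 -2.56]
(500, -200, 150, 86) rot [-0.001  0.     0.137] shift [-79.3 180.8 -39.6]
(522.6, 88.6, 150, 79.8) rot [0.    0.    0.108] shift [ -2.4 289.5   0. ]
(522.6, 88.6, 80, 79.8) rot [0. 0. 0.] shift [ 0.  0. 70.]
```

View pics/s1.png

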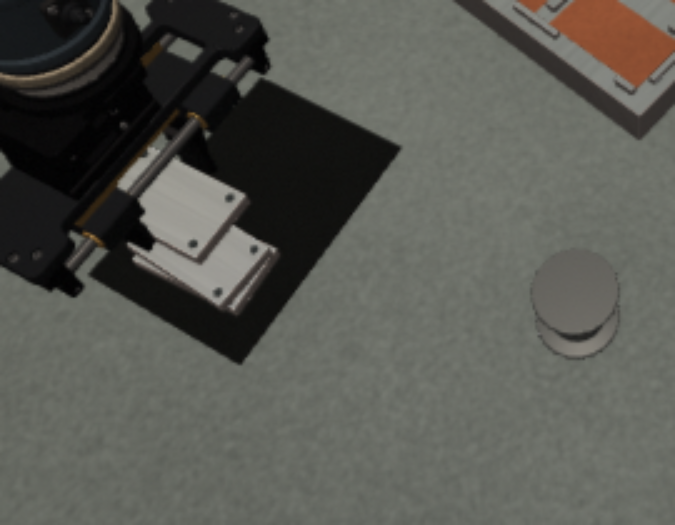

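Plate 3 is held level between the fingers at (190,200), and two plates remain beneath it at (205,265). The spool is undisturbed.

```bash

python3 -m jog '0 0 0 0 0 -20 40;0 0 .02 -10 20 -40 40;0 0 .137 -79 181 -40 40;0 0 .137 -79 181 -40 40;0 0 .137 -79 181 -40 40;0 0 .137 -79 181 -40 40;0 0 .137 -79 181 -40 40;0 0 .137 -79 181 -40 40;0 0 .137 -79 181 -40 40;0 0 .137 -79 181 -40 40'
python3 -m jog '0 0 .02 0 20 0 40;0 0 .05 -1 60 0 40;0 0 .108 -1 100 0 40;0 0 .108 -2.5 140 0 40;0 0 .108 -2.5 180 0 40;0 0 .108 -2.5 220 0 40;0 0 .108 -2.5 255 0 40;0 0 .108 -2.5 280 0 40;0 0 .108 -2.5 289.5 0 40;0 0 .108 -2.5 289.5 0 40'
python3 - <<'E'
from h import *
c=cam("scene"); cv2.imwrite("pics/s2.png",cv2.resize(c["img"][150:330,220:420,::-1],None,fx=3,fy=3))
legs((522.6,88.6,80,79.8),(522.6,88.6,70,79.8))
E
```

```text
t: 5.25
tcp_pos: [0.4995, -0.2011, 0.1495]
orientation: [-0.0, 0.035, 0.999, -0.0]
ft_force: [0.5, -0.1, -1.4]
gripper_width: 0.0496
gripper_force: 30.0
t: 6.08
tcp_pos: [0.5229, 0.0891, 0.1499]
orientation: [0.0, 0.088, 0.996, -0.0]
ft_force: [0.7, -0.4, -1.9]
gripper_width: 0.0495
gripper_force: 30.0
t 6.1 at [522.8  87.8 149.8] yaw 79.8 w 49.6 F [-0.8  0.  -1.8] gf 30.0 q [-0.04  0.53  1.76 -0.    0.85 -1.44]
(522.6, 88.6, 80, 79.8) rot [-0.001  0.     0.001] shift [ 0.3  0.8 69.8]
(522.6, 88.6, 70, 79.8) rot [0. 0. 0.] shift [ 0.  0. 10.]
```

View pics/s2.png

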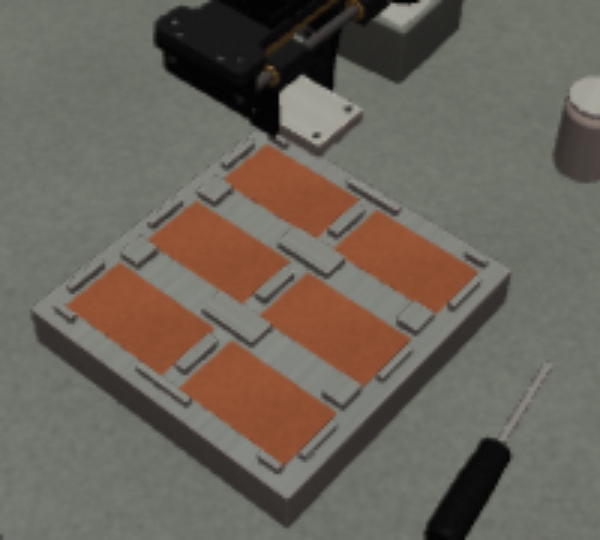

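The plate is held level above the left tile (320,110 in the crop). Next I lower it, release it, rise, and check.

```bash

python3 -m jog '0 0 0 0 0.4 25 40;0 0 0 0 0.4 45 40;0 0 0 0 0.4 60 40;0 0 0 0 0.4 70 40;0 0 0 0 0.4 76 40;0 0 0 0 0.4 79.5 40;0 0 0 0 0.4 79.5 40;0 0 0 0 0.4 79.5 40;0 0 0 0 0.4 79.5 45;0 0 0 0 0.4 79.5 50'
python3 -m jog '0 0 0 0 0 0 52;0 0 0 0 0 0 56;0 0 0 0 0 0 64;0 0 0 0 0 0 68;0 0 0 0 0 0 68;0 0 0 0 0 -10 68;0 0 0 0 0 -40 68;0 0 0 0 0 -80 87;0 0 0 0 0 -80 87;0 0 0 0 0 -80 87'
python3 - <<'E'
from h import *
legs((500,-200,150,86),(434,-386.5,150,93.9))
E
```

```text
t: 6.97
tcp_pos: [0.523, 0.0892, 0.0713]
orientation: [0.001, 0.089, 0.996, 0.0]
ft_force: [1.1, 0.7, -2.1]
gripper_width: 0.0498
gripper_force: 14.6
t: 7.8
tcp_pos: [0.5242, 0.0892, 0.1534]
orientation: [0.003, 0.089, 0.996, 0.0]
ft_force: [-1.0, 0.3, -0.5]
gripper_width: 0.0807
gripper_force: 0.0
t 7.8 at [524.2  89.2 153.4] yaw 79.8 w 80.7 F [-1.   0.3 -0.5] gf 0.0 q [-0.04  0.53  1.75  0.    0.85 -1.43]
(500, -200, 150, 86) rot [ 0.001  0.006 -0.108] shift [ -27.2 -288.9    3.3]
(434, -386.5, 150, 93.9) rot [ 0.     0.    -0.138] shift [  52.8 -190.6    0. ]
```

```bash

python3 -m jog '0 0 -.108 -29 -288 0 87;0 0 -.108 -29 -288 0 87;0 0 -.108 -29 -288 0 87;0 0 -.108 -29 -288 0 87;0 0 -.108 -29 -288 0 87;0 0 -.108 -29 -288 0 87;0 0 -.108 -29 -288 0 87;0 0 -.108 -29 -288 0 87;0 0 -.108 -29 -288 0 87;0 0 -.108 -29 -288 0 87'
cat >> h.py <<'E'
def plates(zs,name=None):
    """bright low-saturation plates near mat / heater, height band around each z top"""
    for n in("top","scene"):
        c=cam(n); P=cloud(c); hsv=cv2.cvtColor(c["img"],cv2.COLOR_RGB2HSV); X,Y,Z=P[...,0],P[...,1],P[...,2]
        if name: save(c,name+n+".png")
        for lab,box,z in(("mat",(X>.3)&(X<.58)&(Y<-.22)&(Y>-.55),zs),("heat",(X>.4)&(X<.75)&(abs(Y)<.19),.057)):
            m=box&(abs(Z-z)<.0055)&(hsv[...,1]<70)&((hsv[...,2]>100)|(lab=="heat"))
            m=cv2.morphologyEx(m.astype(np.uint8),cv2.MORPH_OPEN,np.ones((5,5)))
            for k in bigc(m,4):
                if cv2.contourArea(k)>200: print(n,lab,"zmed %.4f"%np.median(Z[k[:,1],k[:,0]]),rect(rayz(c,k,z)))
E
python3 - <<'E'
from h import *
plates(.027,"p1")
legs()
E
```

```text
t: 8.63
tcp_pos: [0.4988, -0.1988, 0.1495]
orientation: [-0.001, 0.036, 0.999, 0.001]
ft_force: [-0.9, -0.7, 1.1]
gripper_width: 0.0869
gripper_force: 0.0
top mat zmed 0.0266 (array([ 430.2, -387.9]), -1.2, (81.9, 50.4))
top heat zmed 0.0562 (array([523.3,  88.2]), -10.0, (89.7, 50.1))
scene mat zmed 0.0275 (array([ 433.1, -389.2]), -0.3, (89.6, 49.6))
scene heat zmed 0.0557 (array([523.3,  85.8]), -10.3, (94.2, 54.0))
t 8.7 at [ 499.3 -197.6  149.9] yaw 86.1 w 87.1 F [ 0.5  0.2 -0.9] gf 0.0 q [-0.59  0.54  1.74  0.    0.86 -2.09]
```

View pics/p1top.png

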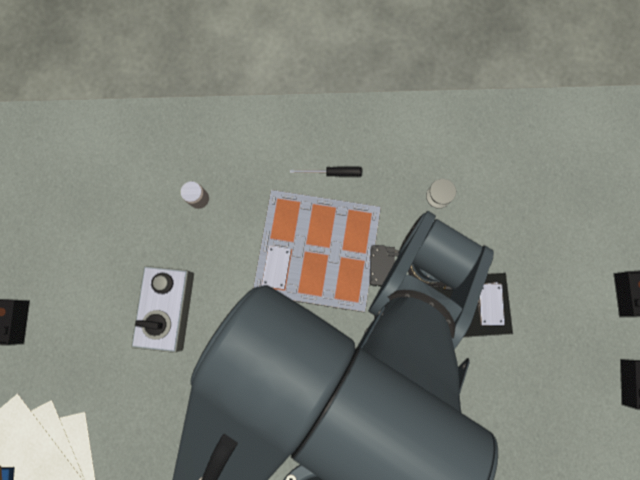

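The first plate lies centred on its tile at px (277,267). The stack on the mat at (491,303) is unobstructed.

```bash
python3 -c "
from h import *
legs((433.5,-388.7,100,89.6),(433.5,-388.7,37.5,89.6),(433.5,-388.7,150,89.6),(500,-200,150,82),(493.3,-72.8,150,79.8))"
```

```text
t 8.7 at [ 499.3 -197.6  149.9] yaw 86.1 w 87.1 F [ 0.5  0.2 -0.9] gf 0.0 q [-0.59  0.54  1.74  0.    0.86 -2.09]
(433.5, -388.7, 100, 89.6) rot [ 0.002 -0.002 -0.061] shift [  52.5 -195.2   49.7]
(433.5, -388.7, 37.5, 89.6) rot [0. 0. 0.] shift [ 0.   0.  62.5]
(433.5, -388.7, 150, 89.6) rot [0. 0. 0.] shift [   0.     0.  -112.5]
(500, -200, 150, 82) rot [0.    0.    0.133] shift [-65.2 189.2   0. ]
(493.3, -72.8, 150, 79.8) rot [0.    0.    0.038] shift [ 24.3 125.    0. ]
```

```bash

python3 -m jog '0 0 -.061 52.5 -195 50 87;0 0 -.061 52.5 -195 50 87;0 0 -.061 52.5 -195 50 87;0 0 -.061 52.5 -195 50 87;0 0 -.061 52.5 -195 50 87;0 0 -.061 52.5 -195 50 87;0 0 -.061 52.5 -195 50 87;0 0 -.061 52.5 -195 50 87;0 0 -.061 52.5 -195 50 87;0 0 -.061 52.5 -195 50 87'
python3 -m jog '0 0 0 0 0 25 87;0 0 0 0 0 43 87;0 0 0 0 0 55 87;0 0 0 0 0 62.5 87;0 0 0 0 0 62.5 87;0 0 0 0 0 62.5 70;0 0 0 0 0 62.5 40;0 0 0 0 0 62.5 40;0 0 0 0 0 62.5 40;0 0 0 0 0 62.5 40'
python3 -m jog '0 0 0 0 0 0 40;0 0 0 0 0 0 40;0 0 0 0 0 -4 40;0 0 0 0 0 -12 40;0 0 0 0 0 -30 40;0 0 0 0 0 -60 40;0 0 0 0 0 -90 40;0 0 0 0 0 -112.5 40;0 0 0 0 0 -112.5 40;0 0 0 0 0 -112.5 40'
python3 -m jog '0 0 .02 -6 20 0 40;0 0 .05 -12 60 0 40;0 0 .1 -20 100 0 40;0 0 .171 -28 140 0 40;0 0 .171 -35 180 0 40;0 0 .171 -42 220 0 40;0 0 .171 -50 260 0 40;0 0 .171 -56 295 0 40;0 0 .171 -57.5 316 0 40;0 0 .171 -57.5 316 0 40'
python3 - <<'E'
from h import *
c=cam("scene"); cv2.imwrite("pics/s3.png",cv2.resize(c["img"][170:470,80:480,::-1],None,fx=1.5,fy=1.5))
legs((493.3,-72.8,70,79.8))
E
```

```text
t: 9.57
tcp_pos: [0.4349, -0.3882, 0.1009]
orientation: [-0.0, 0.003, 1.0, 0.0]
ft_force: [0.4, 0.7, -0.7]
gripper_width: 0.0872
gripper_force: 0.0
t: 10.4
tcp_pos: [0.4343, -0.3907, 0.0387]
orientation: [0.0, 0.004, 1.0, -0.001]
ft_force: [0.7, 0.2, 0.7]
gripper_width: 0.0613
gripper_force: 0.0
t: 11.23
tcp_pos: [0.4346, -0.391, 0.1523]
orientation: [0.001, 0.004, 1.0, -0.002]
ft_force: [0.4, 0.3, -2.1]
gripper_width: 0.0498
gripper_force: 30.0
t: 12.07
tcp_pos: [0.4921, -0.0699, 0.1489]
orientation: [-0.003, 0.087, 0.996, 0.001]
ft_force: [-0.8, 0.6, -1.3]
gripper_width: 0.0495
gripper_force: 30.0
t 12.1 at [492.8 -72.2 149.1] yaw 79.9 w 49.9 F [-0.2 -0.1 -1.3] gf 30.0 q [-0.37  0.5   1.83 -0.    0.81 -1.77]
(493.3, -72.8, 70, 79.8) rot [ 0.001 -0.004  0.003] shift [-1.  -0.6 79.1]
```

View pics/s3.png

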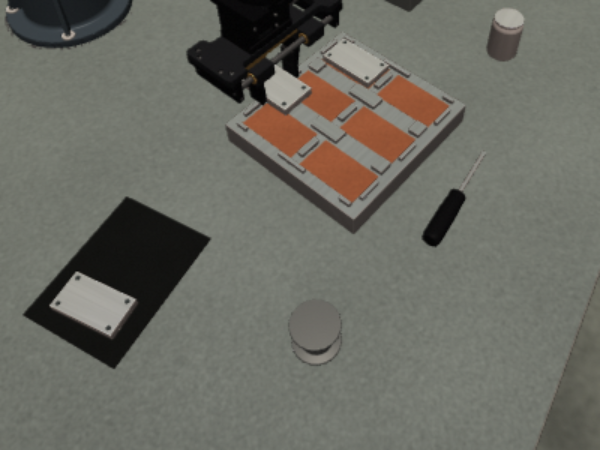

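The second plate is held over its tile (285,90 in the crop). One plate is left on the mat at (93,303), and the first plate still sits on its tile.

```bash

python3 -m jog '0 0 0 -.5 -0.3 25 40;0 0 0 -.5 -0.3 45 40;0 0 0 -.5 -0.3 60 40;0 0 0 -.5 -.3 70 40;0 0 0 -.5 -.3 76 40;0 0 0 -.5 -.3 79 40;0 0 0 -.5 -.3 79.5 40;0 0 0 -.5 -.3 79.5 40;0 0 0 -.5 -.3 79.5 45;0 0 0 -.5 -.3 79.5 50'
python3 -m jog '0 0 0 0 0 0 52;0 0 0 0 0 0 56;0 0 0 0 0 0 64;0 0 0 0 0 0 68;0 0 0 0 0 0 68;0 0 0 0 0 -10 68;0 0 0 0 0 -40 68;0 0 0 0 0 -80 87;0 0 0 0 0 -80 87;0 0 0 0 0 -80 87'
python3 -m jog '0 0 -.05 0 -20 -20 87;0 0 -.1 0 -60 -50 87;0 0 -.1 0 -100 -50 87;0 0 -.1 0 -130 -50 87;0 0 -.1 0 -130 -50 87;0 0 -.1 0 -130 -50 87;0 0 -.1 0 -130 -50 87;0 0 -.1 0 -130 -50 87;0 0 -.1 0 -130 -50 87;0 0 -.1 0 -130 -50 87'
python3 - <<'E'
from h import *
plates(.015,"p2")
legs()
E
```

```text
t: 12.95
tcp_pos: [0.4953, -0.0754, 0.0718]
orientation: [0.001, 0.09, 0.996, -0.0]
ft_force: [0.3, -0.9, -1.1]
gripper_width: 0.0499
gripper_force: 14.6
t: 13.78
tcp_pos: [0.4964, -0.0758, 0.1537]
orientation: [0.003, 0.09, 0.996, -0.001]
ft_force: [-0.8, 0.0, -0.2]
gripper_width: 0.0804
gripper_force: 0.0
t: 14.62
tcp_pos: [0.4715, -0.2017, 0.2007]
orientation: [-0.0, 0.039, 0.999, 0.0]
ft_force: [0.2, 1.0, 0.6]
gripper_width: 0.0869
gripper_force: 0.0
top heat zmed 0.0560 (array([493.4, -75.7]), -9.5, (89.8, 49.4))
top heat zmed 0.0562 (array([523.2,  88.3]), -10.3, (89.3, 50.2))
scene mat zmed 0.0154 (array([ 434.7, -389.3]), 5.5, (90.0, 50.1))
scene heat zmed 0.0561 (array([493.6, -77.5]), -10.3, (94.5, 52.5))
scene heat zmed 0.0559 (array([524. ,  85.6]), -10.3, (92.8, 54.0))
t 14.7 at [ 471.7 -202.1  200.9] yaw 85.5 w 86.9 F [-0.3 -0.4 -0. ] gf 0.0 q [-0.62  0.44  1.75  0.    0.95 -2.12]
```

```bash
python3 -c "
from h import *
legs((434.5,-388.7,90,95.5),(434.5,-388.7,26,95.5),(434.5,-388.7,150,95.5),(616.2,-11.8,150,79.8))"
```

```text
t 14.7 at [ 471.7 -202.1  200.9] yaw 85.5 w 86.9 F [-0.3 -0.4 -0. ] gf 0.0 q [-0.62  0.44  1.75  0.    0.95 -2.12]
(434.5, -388.7, 90, 95.5) rot [ 0.    -0.    -0.174] shift [  22.4 -188.9  110.9]
(434.5, -388.7, 26, 95.5) rot [0. 0. 0.] shift [ 0.  0. 64.]
(434.5, -388.7, 150, 95.5) rot [0. 0. 0.] shift [   0.    0. -124.]
(616.2, -11.8, 150, 79.8) rot [0.    0.    0.274] shift [-217.   357.7    0. ]
```

```bash

python3 -m jog '0 0 -.174 22.5 -189 111 87;0 0 -.174 22.5 -189 111 87;0 0 -.174 22.5 -189 111 87;0 0 -.174 22.5 -189 111 87;0 0 -.174 22.5 -189 111 87;0 0 -.174 22.5 -189 111 87;0 0 -.174 22.5 -189 111 87;0 0 -.174 22.5 -189 111 87;0 0 -.174 22.5 -189 111 87;0 0 -.174 22.5 -189 111 87'
python3 -m jog '0 0 0 0 0 25 87;0 0 0 0 0 43 87;0 0 0 0 0 55 87;0 0 0 0 0 63.5 87;0 0 0 0 0 63.5 87;0 0 0 0 0 63.5 70;0 0 0 0 0 63.5 40;0 0 0 0 0 63.5 40;0 0 0 0 0 63.5 40;0 0 0 0 0 63.5 40'
python3 -m jog '0 0 0 0 0 0 40;0 0 0 0 0 0 40;0 0 0 0 0 -4 40;0 0 0 0 0 -12 40;0 0 0 0 0 -30 40;0 0 0 0 0 -60 40;0 0 0 0 0 -90 40;0 0 0 0 0 -124 40;0 0 0 0 0 -124 40;0 0 0 0 0 -124 40'
python3 -m jog '0 0 .02 -12 20 0 40;0 0 .05 -30 50 0 40;0 0 .1 -50 83 0 40;0 0 .15 -70 115 0 40;0 0 .2 -90 148 0 40;0 0 .274 -110 180 0 40;0 0 .274 -110 180 0 40;0 0 .274 -110 180 0 40;0 0 .274 -110 180 0 40;0 0 .274 -110 180 0 40'
python3 - <<'E'
from h import *
c=cam("scene"); cv2.imwrite("pics/s4.png",cv2.resize(c["img"][170:470,80:480,::-1],None,fx=1.5,fy=1.5))
legs((616.2,-11.8,150,79.8),(616.2,-11.8,70,79.8))
E
```

```text
t: 15.55
tcp_pos: [0.4347, -0.3879, 0.0911]
orientation: [0.0, -0.048, 0.999, -0.0]
ft_force: [-0.6, 0.7, 0.4]
gripper_width: 0.0871
gripper_force: 0.0
t: 16.38
tcp_pos: [0.4343, -0.3901, 0.0272]
orientation: [0.0, -0.047, 0.999, -0.0]
ft_force: [0.5, 1.7, 0.0]
gripper_width: 0.0611
gripper_force: 0.0
t: 17.22
tcp_pos: [0.435, -0.3909, 0.1533]
orientation: [0.002, -0.047, 0.999, -0.002]
ft_force: [0.5, 0.9, -1.5]
gripper_width: 0.0497
gripper_force: 30.0
t: 18.05
tcp_pos: [0.5259, -0.201, 0.1498]
orientation: [-0.001, 0.09, 0.996, 0.0]
ft_force: [0.3, 0.3, -1.4]
gripper_width: 0.0491
gripper_force: 30.0
t 18.1 at [ 525.9 -201.4  150. ] yaw 79.6 w 49.4 F [-0.7  0.2 -1. ] gf 30.0 q [-0.56  0.57  1.67 -0.    0.9  -1.95]
(616.2, -11.8, 150, 79.8) rot [ 0.    -0.001 -0.003] shift [-54.6 202.8  -0. ]
(616.2, -11.8, 70, 79.8) rot [0. 0. 0.] shift [ 0.  0. 80.]
```

View pics/s4.png

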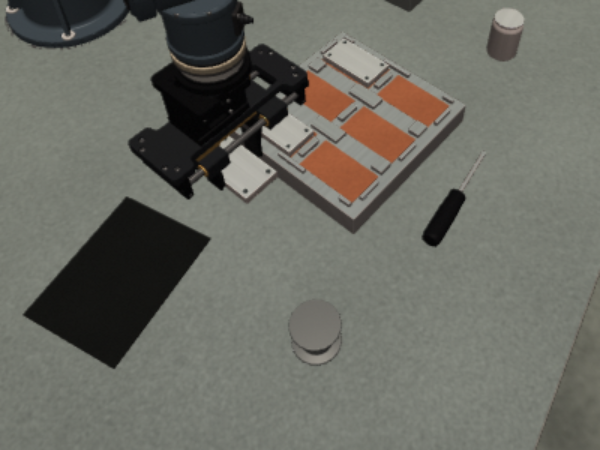

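The mat is now empty, so there are three plates. The third is held level at (245,175 in the crop).

```bash

python3 -m jog '0 0 0 -5 20 0 40;0 0 0 -13 50 0 40;0 0 0 -23 85 0 40;0 0 0 -32 120 0 40;0 0 0 -42 155 0 40;0 0 0 -50 185 0 40;0 0 0 -54.5 203 0 40;0 0 0 -54.5 203 0 40;0 0 0 -54.5 203 0 40;0 0 0 -54.5 203 0 40'
python3 -c "
from h import *
legs((616.2,-11.8,70,79.8))"
```

```text
t: 18.93
tcp_pos: [0.616, -0.0118, 0.1502]
orientation: [-0.001, 0.091, 0.996, -0.0]
ft_force: [0.1, 0.3, -1.8]
gripper_width: 0.0494
gripper_force: 30.0
t 18.9 at [616.  -11.8 150.2] yaw 79.6 w 49.4 F [ 0.1  0.3 -1.8] gf 30.0 q [-0.2   0.63  1.54 -0.    0.98 -1.59]
(616.2, -11.8, 70, 79.8) rot [-0.001 -0.001 -0.003] shift [-0.3  0.1 80.2]
```

```bash

python3 -m jog '0 0 0 0 0 25 40;0 0 0 0 0 45 40;0 0 0 0 0 60 40;0 0 0 0 0 70 40;0 0 0 0 0 76 40;0 0 0 0 0 79 40;0 0 0 0 0 80 40;0 0 0 0 0 80 40;0 0 0 0 0 80 45;0 0 0 0 0 80 50'
python3 -m jog '0 0 0 0 0 0 52;0 0 0 0 0 0 56;0 0 0 0 0 0 64;0 0 0 0 0 0 68;0 0 0 0 0 0 68;0 0 0 0 0 -10 68;0 0 0 0 0 -40 68;0 0 0 0 0 -80 87;0 0 0 0 0 -80 87;0 0 0 0 0 -80 87'
python3 -m jog '0 0 0 100 60 -50 87;0 0 0 140 120 -50 87;0 0 0 170 210 -50 87;0 0 0 170 210 -50 87;0 0 0 170 210 -50 87;0 0 0 170 210 -50 87;0 0 0 170 210 -50 87;0 0 0 170 210 -50 87;0 0 0 170 210 -50 87;0 0 0 170 210 -50 87'
python3 - <<'E'
from h import *
plates(.015,"p3")
legs()
E
```

```text
t: 19.77
tcp_pos: [0.6171, -0.0102, 0.0714]
orientation: [0.001, 0.09, 0.996, -0.0]
ft_force: [-0.7, 0.3, -1.1]
gripper_width: 0.0499
gripper_force: 14.8
t: 20.6
tcp_pos: [0.6187, -0.0105, 0.1541]
orientation: [0.004, 0.09, 0.996, -0.0]
ft_force: [-0.7, -0.2, 0.6]
gripper_width: 0.0806
gripper_force: 0.0
t: 21.43
tcp_pos: [0.4865, 0.2265, 0.2]
orientation: [-0.0, 0.089, 0.996, -0.0]
ft_force: [1.2, -1.0, 0.0]
gripper_width: 0.0872
gripper_force: 0.0
top heat zmed 0.0563 (array([493.4, -75.3]), -10.2, (89.5, 49.8))
top heat zmed 0.0563 (array([616.9, -10.8]), -10.2, (90.1, 49.7))
top heat zmed 0.0561 (array([523.3,  88.1]), -10.3, (89.3, 50.5))
scene heat zmed 0.0558 (array([493. , -77.6]), -9.3, (96.6, 53.1))
scene heat zmed 0.0563 (array([618.7, -11.8]), -9.0, (92.0, 56.1))
scene heat zmed 0.0563 (array([523.6,  85.5]), -10.3, (93.9, 54.4))
t 21.5 at [487.2 225.7 200. ] yaw 79.6 w 87.3 F [-0.5  0.4  0. ] gf 0.0 q [ 0.23  0.47  1.7  -0.    0.98 -1.16]
```

View pics/p3scene.png

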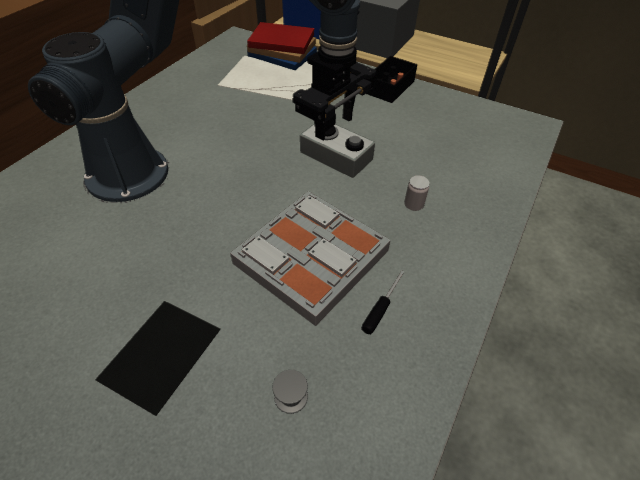

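All three plates lie on their tiles and the bystanders have not moved; the arm hovers by the console at (335,110). The pointer's world angle is about 82°, which is three clicks from the end stop.

```bash
python3 -c "
from h import *
legs((403.1,347.3,180,25),(403.1,347.3,150,-7.5),(403.1,347.3,97,-7.5))"
```

```text
t 21.5 at [487.2 225.7 200. ] yaw 79.6 w 87.3 F [-0.5  0.4  0. ] gf 0.0 q [ 0.23  0.47  1.7  -0.    0.98 -1.16]
(403.1, 347.3, 180, 25) rot [-0.001 -0.     0.953] shift [104.6 104.5  20. ]
(403.1, 347.3, 150, -7.5) rot [0.    0.    0.567] shift [ 0.  0. 30.]
(403.1, 347.3, 97, -7.5) rot [0. 0. 0.] shift [ 0.  0. 53.]
```

```bash

python3 -m jog '0 0 .953 104.5 104.5 20 87;0 0 .953 104.5 104.5 20 87;0 0 .953 104.5 104.5 20 87;0 0 .953 104.5 104.5 20 87;0 0 .953 104.5 104.5 20 87;0 0 .953 104.5 104.5 20 87;0 0 .953 104.5 104.5 20 87;0 0 .953 104.5 104.5 20 87;0 0 .953 104.5 104.5 20 87;0 0 .953 104.5 104.5 20 87'
python3 -m jog '0 0 .567 0 0 30 87;0 0 .567 0 0 30 87;0 0 .567 0 0 30 87;0 0 .567 0 0 30 87;0 0 .567 0 0 30 87;0 0 .567 0 0 30 87;0 0 .567 0 0 30 87;0 0 .567 0 0 30 87;0 0 .567 0 0 30 87;0 0 .567 0 0 30 87'
python3 -c "
from h import *
c=cam('scene'); cv2.imwrite('pics/s5.png',cv2.resize(c['img'][70:200,260:430,::-1],None,fx=4,fy=4))
legs((403.1,347.3,97,-7.5))"
```

```text
t: 22.37
tcp_pos: [0.4035, 0.3474, 0.1802]
orientation: [-0.0, 0.536, 0.844, -0.0]
ft_force: [0.2, -0.7, -0.3]
gripper_width: 0.0872
gripper_force: 0.0
t: 23.2
tcp_pos: [0.4028, 0.3482, 0.1506]
orientation: [0.0, 0.751, 0.66, 0.0]
ft_force: [-0.5, -0.4, 0.0]
gripper_width: 0.087
gripper_force: 0.0
t 23.2 at [402.7 348.3 150.6] yaw -7.3 w 87.0 F [ 0.3 -0.4 -0.1] gf 0.0 q [ 0.5   0.54  1.75 -0.    0.86  0.63]
(403.1, 347.3, 97, -7.5) rot [0.    0.    0.003] shift [-0.9  0.5 53.6]
```

View pics/s5.png

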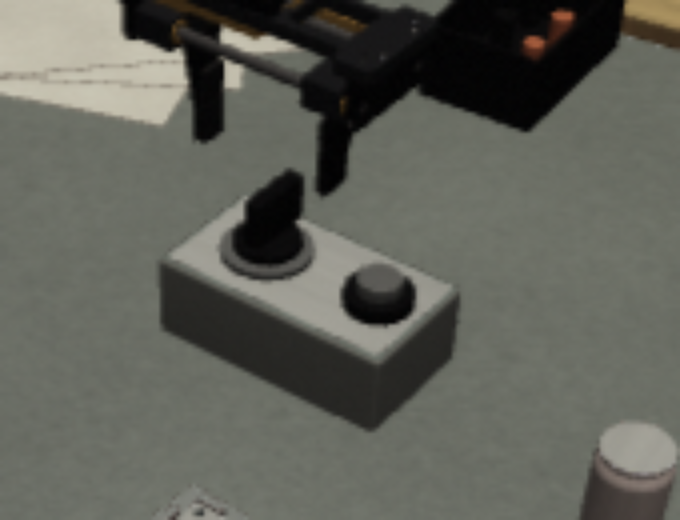

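The knob's bar at (275,210 in the crop) stands centred between the open fingers, with the button at (378,290) clear of them.

```bash

python3 -m jog '0 0 0 0 0 25 87;0 0 0 0 0 40 87;0 0 0 0 0 48 87;0 0 0 0 0 53.5 87;0 0 0 0 0 53.5 60;0 0 0 0 0 53.5 30;0 0 0 0 0 53.5 5;0 0 0 0 0 53.5 5;0 0 0 0 0 53.5 5;0 0 0 0 0 53.5 5'
python3 -m jog '0 0 0 0 0 0 5;0 0 0 0 0 0 5;0 0 0 0 0 0 5;0 0 0 0 0 0 5;0 0 0 0 0 0 5;0 0 0 0 0 0 5;0 0 0 0 0 0 5;0 0 -.05 0 0 0 5;0 0 -.1 0 0 0 5;0 0 -.15 0 0 0 5'
python3 -c "
from h import *
legs(); print(ctrl.get_state()['ft_torque'])"
```

```text
t: 24.08
tcp_pos: [0.403, 0.3485, 0.0976]
orientation: [0.0, 0.751, 0.66, 0.001]
ft_force: [-0.1, -0.1, 0.1]
gripper_width: 0.0549
gripper_force: 0.0
t: 24.92
tcp_pos: [0.4028, 0.3483, 0.097]
orientation: [0.0, 0.699, 0.715, 0.0]
ft_force: [0.2, -0.4, 0.3]
gripper_width: 0.0139
gripper_force: 30.0
t 24.9 at [402.8 348.3  97. ] yaw 1.3 w 13.9 F [ 0.2 -0.4  0.3] gf 30.0 q [ 0.5   0.62  1.78 -0.    0.73  0.48]
[-0.12365738  0.00719314 -0.05055295]
```

Gripped (14 mm bar, 30 N). Next I turn it anticlockwise to the end stop.

```bash

python3 -m jog '0 0 -.08 0 0 0 5;0 0 -.16 0 0 0 5;0 0 -.24 0 0 0 5;0 0 -.32 0 0 0 5;0 0 -.4 0 0 0 5;0 0 -.48 0 0 0 5;0 0 -.56 0 0 0 5;0 0 -.64 0 0 0 5;0 0 -.72 0 0 0 5;0 0 -.8 0 0 0 5'
python3 -m jog '0 0 -.08 0 0 0 5;0 0 -.16 0 0 0 5;0 0 -.24 0 0 0 5;0 0 -.32 0 0 0 5;0 0 -.4 0 0 0 5;0 0 -.48 0 0 0 5;0 0 -.54 0 0 0 5;0 0 -.58 0 0 0 5;0 0 -.62 0 0 0 5;0 0 -.64 0 0 0 5'
python3 -c "
from h import *
legs(); print(ctrl.get_state()['ft_torque'])"
python3 -m jog '0 0 -.01 0 0 0 5;0 0 -.02 0 0 0 5;0 0 -.03 0 0 0 5;0 0 -.03 0 0 0 5;0 0 -.03 0 0 0 5;0 0 -.03 0 0 0 5;0 0 -.03 0 0 0 5;0 0 -.03 0 0 0 5;0 0 -.03 0 0 0 5;0 0 -.03 0 0 0 5'
python3 -c "
from h import *
c=cam('scene'); cv2.imwrite('pics/s6.png',cv2.resize(c['img'][70:200,260:430,::-1],None,fx=4,fy=4))
legs(); print(ctrl.get_state()['ft_torque'])"
```

```text
t: 25.75
tcp_pos: [0.404, 0.3488, 0.097]
orientation: [0.001, 0.364, 0.931, 0.001]
ft_force: [1.4, 0.8, -2.4]
gripper_width: 0.0137
gripper_force: 30.0
t: 26.58
tcp_pos: [0.4043, 0.3497, 0.097]
orientation: [0.002, 0.055, 0.998, 0.002]
ft_force: [2.7, 3.2, -4.5]
gripper_width: 0.0139
gripper_force: 30.0
t 26.6 at [404.3 349.7  97. ] yaw 83.7 w 13.9 F [ 2.7  3.2 -4.5] gf 30.0 q [ 0.5   0.63  1.78  0.    0.73 -0.96]
[ 0.65091077 -0.44772646 -0.3427868 ]
t: 27.42
tcp_pos: [0.4044, 0.3497, 0.0971]
orientation: [0.001, 0.042, 0.999, 0.002]
ft_force: [3.7, 4.5, -4.5]
gripper_width: 0.014
gripper_force: 30.0
t 27.5 at [404.4 349.7  97.1] yaw 85.2 w 14.3 F [ 2.7  4.4 -6. ] gf 30.0 q [ 0.5   0.63  1.78  0.    0.73 -0.99]
[ 0.79447544 -0.49599731 -0.66835208]
```

View pics/s6.png

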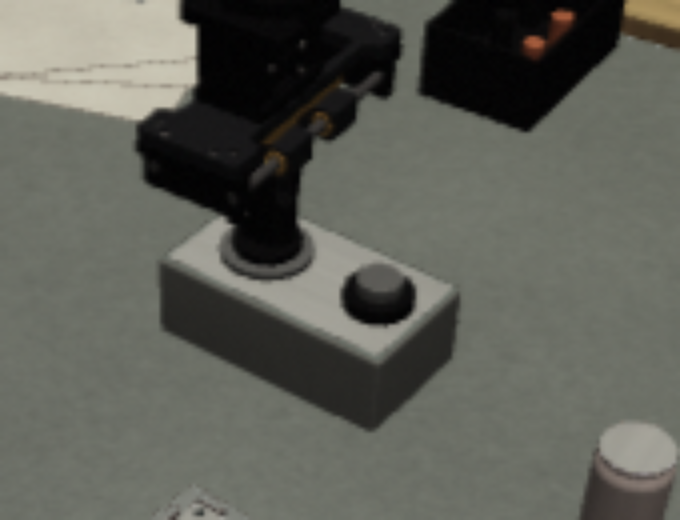

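The fingers hold the knob with the bar along console -x (268,220 in the crop). The torque has risen to about 0.67 N m, well above the detent, so it is on the end stop. Next, three clicks clockwise (90° from the stop), hold, release and look.

```bash

python3 -m jog '0 0 .08 0 0 0 5;0 0 .16 0 0 0 5;0 0 .24 0 0 0 5;0 0 .32 0 0 0 5;0 0 .4 0 0 0 5;0 0 .48 0 0 0 5;0 0 .56 0 0 0 5;0 0 .64 0 0 0 5;0 0 .72 0 0 0 5;0 0 .8 0 0 0 5'
python3 -m jog '0 0 .08 0 0 0 5;0 0 .16 0 0 0 5;0 0 .24 0 0 0 5;0 0 .32 0 0 0 5;0 0 .4 0 0 0 5;0 0 .48 0 0 0 5;0 0 .56 0 0 0 5;0 0 .64 0 0 0 5;0 0 .72 0 0 0 5;0 0 .8 0 0 0 5'
python3 -m jog '0 0 .017 0 0 0 5;0 0 .017 0 0 0 5;0 0 .017 0 0 0 5;0 0 .017 0 0 0 5;0 0 .017 0 0 0 5;0 0 .017 0 0 0 5;0 0 .017 0 0 0 20;0 0 .017 0 0 0 40;0 0 .017 0 0 0 60;0 0 .017 0 0 0 87'
python3 -c "
from h import *
legs(); print(ctrl.get_state()['ft_torque'])"
python3 -m jog '0 0 0 0 0 0 87;0 0 0 0 0 0 87;0 0 0 0 0 0 87;0 0 0 0 0 -10 87;0 0 0 0 0 -40 87;0 0 0 0 0 -80 87;0 0 0 0 0 -80 40;0 0 0 0 0 -80 0;0 0 0 0 0 -80 0;0 0 0 0 0 -80 0'
python3 -m jog '0 0 0 0 40 0 0;0 0 0 0 80 0 0;0 0 0 0 120 0 0;0 0 0 0 150 0 0;0 0 0 0 150 0 0;0 0 0 0 150 0 0;0 0 0 0 150 0 0;0 0 0 0 150 0 0;0 0 0 0 150 0 0;0 0 0 0 150 0 0'
python3 - <<'E'
from h import *
plates(.015)
for n in("top","scene"):
    c=cam(n); P=cloud(c); X,Y,Z=[P[...,i] for i in range(3)]; b=(X>.36)&(X<.45)&(Y>.29)&(Y<.41)&(Z>.092)&(Z<.116)
    print(n,b.sum(),rect(P[b][:,:2])); save(c,"p4%s.png"%n)
    b=(X>.44)&(X<.54)&(Y>.29)&(Y<.37)&(Z>.066)&(Z<.09); print(" btn",b.sum(),P[b].mean(0),np.median(Z[b]))
a=np.radians(-7.2); print("btn nominal",437.7+55*np.cos(a),342.3+55*np.sin(a))
cv2.imwrite("pics/s7.png",cv2.resize(c["img"][70:200,260:430,::-1],None,fx=4,fy=4))
legs()
E
```

```text
t: 28.3
tcp_pos: [0.4038, 0.3487, 0.097]
orientation: [0.001, 0.427, 0.904, 0.001]
ft_force: [3.1, 1.9, -3.7]
gripper_width: 0.0138
gripper_force: 30.0
t: 29.13
tcp_pos: [0.4026, 0.3483, 0.097]
orientation: [-0.0, 0.746, 0.666, -0.0]
ft_force: [0.9, 1.4, -1.7]
gripper_width: 0.0139
gripper_force: 30.0
t: 29.97
tcp_pos: [0.4025, 0.348, 0.0971]
orientation: [0.0, 0.75, 0.661, -0.0]
ft_force: [-0.0, -0.4, 0.0]
gripper_width: 0.0322
gripper_force: 0.0
t 30.0 at [402.5 348.   97.1] yaw -7.2 w 32.2 F [-0.  -0.4  0. ] gf 0.0 q [ 0.5   0.62  1.79 -0.    0.73  0.63]
[-0.07950694  0.10720913 -0.04561521]
t: 30.8
tcp_pos: [0.4019, 0.3479, 0.1764]
orientation: [-0.0, 0.75, 0.661, -0.001]
ft_force: [0.0, 0.5, -1.2]
gripper_width: 0.0608
gripper_force: 0.0
t: 31.63
tcp_pos: [0.5502, 0.3299, 0.177]
orientation: [-0.0, 0.75, 0.662, -0.0]
ft_force: [-0.1, -0.2, -0.4]
gripper_width: 0.0014
gripper_force: 0.0
top heat zmed 0.0560 (array([493.4, -75.4]), -10.3, (90.1, 49.8))
top heat zmed 0.0559 (array([523.3,  88.1]), -10.5, (89.4, 50.3))
top heat zmed 0.0560 (array([616.9, -10.7]), -10.2, (90.1, 49.6))
scene heat zmed 0.0560 (array([617.4, -12.1]), -10.7, (91.4, 55.5))
scene heat zmed 0.0564 (array([493.4, -77.7]), -9.3, (94.2, 53.1))
scene heat zmed 0.0558 (array([524.2,  85.9]), -13.4, (95.0, 54.9))
top 176 (array([403.7, 354.1]), 82.3, (49.5, 14.3))
 btn 377 [0.49167905 0.33528949 0.07569821] 0.07473611391940183
scene 126 (array([403. , 352.4]), 82.3, (54.5, 16.4))
 btn 203 [0.49510465 0.32972398 0.07571993] 0.0741191540111944
btn nominal 492.2663085722963 335.40667215396326
t 31.8 at [551.2 329.7 177.3] yaw -7.2 w 0.3 F [-0.6  0.2  0.6] gf 0.0 q [ 0.37  0.62  1.45 -0.    1.07  0.49]
```

View pics/s7.png

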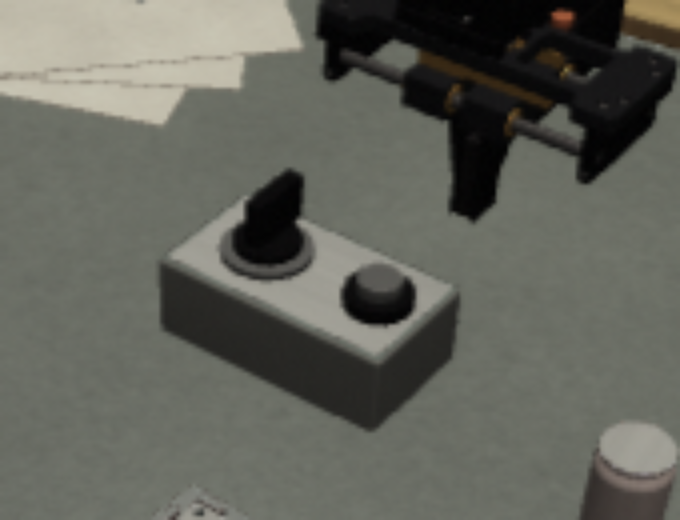

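The selector bar is at 82.3°, three clicks from the stop, and all plates are in place. The button at (378,285 in the crop) maps to about (492.2, 335.4) mm.

```bash
python3 - <<'E'
from h import *
c=cam("top");P=cloud(c); X,Y,Z=[P[...,i] for i in range(3)]; b=np.hypot(X-.4922,Y-.3354)<.010; print(np.percentile(Z[b],[10,50,90]))
legs((492.3,335,106,-7.2))
E
```

```text
[0.07864254 0.08122621 0.08406475]
t 31.9 at [551.3 329.7 177.3] yaw -7.2 w 0.7 F [ 0.4 -0.4  0.1] gf 0.0 q [ 0.37  0.62  1.45 -0.    1.07  0.49]
(492.3, 335, 106, -7.2) rot [ 0. -0.  0.] shift [ -2.1 -59.2  71.3]
```

```bash

python3 -m jog '0 0 0 -2 -30 0 0;0 0 0 -2 -59 0 0;0 0 0 -2 -59 0 0;0 0 0 -2 -59 30 0;0 0 0 -2 -59 50 0;0 0 0 -2 -59 63 0;0 0 0 -2 -59 71 0;0 0 0 -2 -59 71 0;0 0 0 -2 -59 71 0;0 0 0 -2 -59 71 0'
python3 -m jog '0 0 0 0 0 2 0;0 0 0 0 0 4 0;0 0 0 0 0 6 0;0 0 0 0 0 7 0;0 0 0 0 0 8 0;0 0 0 0 0 9 0;0 0 0 0 0 10 0;0 0 0 0 0 10.5 0;0 0 0 0 0 10.5 0;0 0 0 0 0 10.5 0'
```

```text
t: 32.72
tcp_pos: [0.4936, 0.3352, 0.1069]
orientation: [0.0, 0.75, 0.661, 0.001]
ft_force: [-0.2, 0.4, 0.3]
gripper_width: 0.0008
gripper_force: 0.0
t: 33.55
tcp_pos: [0.4932, 0.3351, 0.0958]
orientation: [0.0, 0.75, 0.661, 0.001]
ft_force: [0.8, 0.2, 3.3]
gripper_width: 0.0005
gripper_force: 1.8
```

```bash

python3 -m jog '0 0 0 0 0 .5 0;0 0 0 0 0 1 0;0 0 0 0 0 1.5 0;0 0 0 0 0 2 0;0 0 0 0 0 2.5 0;0 0 0 0 0 2.5 0;0 0 0 0 0 2.5 0;0 0 0 0 0 2.5 0;0 0 0 0 0 2.5 0;0 0 0 0 0 2.5 0'
```

```text
t: 34.38
tcp_pos: [0.4933, 0.3351, 0.0952]
orientation: [0.0, 0.75, 0.661, 0.001]
ft_force: [-1.1, -0.9, 14.8]
gripper_width: 0.0005
gripper_force: 7.5
```

Force rose to 14.8 N at the bottom of the travel, so the button is fully pressed. Now release, back away and check.

```bash

python3 -m jog '0 0 0 0 0 -5 0;0 0 0 0 0 -20 0;0 0 0 0 0 -50 0;0 0 0 0 0 -90 0;0 0 0 0 0 -100 0;0 0 0 0 40 -100 0;0 0 0 0 80 -100 0;0 0 0 0 80 -100 0;0 0 0 0 80 -100 0;0 0 0 0 80 -100 0'
python3 - <<'E'
from h import *
plates(.015)
c=cam("top"); P=cloud(c); X,Y,Z=[P[...,i] for i in range(3)]; b=(X>.36)&(X<.45)&(Y>.29)&(Y<.41)&(Z>.092)&(Z<.116)
print(b.sum(),rect(P[b][:,:2])); b=np.hypot(X-.4922,Y-.3354)<.010; print(np.percentile(Z[b],[10,50,90])); save(c,"end.png")
legs()
E
```

```text
t: 35.22
tcp_pos: [0.5706, 0.3243, 0.1915]
orientation: [-0.001, 0.75, 0.661, -0.002]
ft_force: [-0.2, 0.1, 0.2]
gripper_width: 0.0005
gripper_force: 0.0
top heat zmed 0.0563 (array([616.9, -10.8]), -10.2, (90.1, 49.8))
top heat zmed 0.0560 (array([523.4,  88.3]), -10.3, (89.6, 50.1))
top heat zmed 0.0565 (array([493.3, -75.4]), -10.1, (89.8, 49.7))
scene heat zmed 0.0557 (array([617.7, -10.9]), -10.8, (91.5, 57.1))
scene heat zmed 0.0565 (array([493.7, -77.6]), -10.1, (94.9, 52.7))
scene heat zmed 0.0558 (array([523.7,  87.2]), -12.8, (93.9, 58.3))
178 (array([404. , 354.1]), 82.5, (49.6, 14.2))
[0.08189687 0.5189795  0.55272677]
t 35.4 at [570.2 324.9 192.3] yaw -7.2 w 0.6 F [-0.1  0.3 -0.1] gf 0.0 q [0.35 0.62 1.39 0.   1.13 0.47]
```

View pics/end.png

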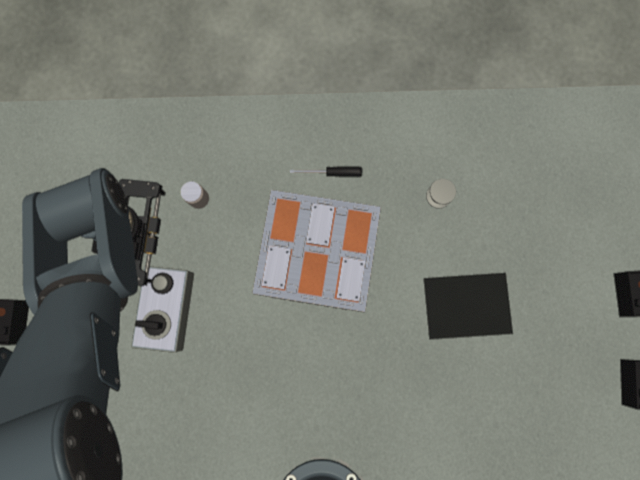

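Plates are on their tiles at px (277,267), (321,225) and (352,278). The knob is at three clicks, the bystanders are in place and the arm is clear, so I'm handing in.

```bash
python3 -c "
from bench import ctrl
print(ctrl.close_job())"
```

```text
the job is handed in; nothing more can be done
None
```

The job is handed in, verdict not shown: all three plates lie within about 3 mm of their tile centres, the selector was turned to its end stop and then three clicks clockwise, the start button was pressed once and let go, and the can, screwdriver and spool stayed put.

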